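# Load the nut shaker and hold its dead-man lever

### The arm

A 6-joint arm with a two-finger parallel gripper is mounted at the origin on the work surface. World frame = base frame: x ahead of the robot, y to its left, z up, the work surface at z = 0. Lengths are in m, angles in rad, forces in N, time in s.
With the tool pointing down it reaches from about 0.25 to 0.775 m from the base axis. Payload 4 kg.
Tool frame: the origin (TCP) lies midway between the tips of the shut fingers; the grasp point (between the pads) lies r.grip_point_offset behind it (r.grip_point_offset is the distance from the TCP to the grasp point, in m); z points along the fingers, y is the direction in which the jaws open and shut (so a half turn about z gives the same grasp; the last joint's range is limited). The gripper opens to 85 mm and grips with 20 to 120 N. Pads are 22 mm wide; open, the fingers measure 114 mm over their backs; the gripper's body (76 mm by 85 mm) begins 54 mm behind the grasp point. The pads swing forward as they close: fully open they stand 13 mm farther back than shut.
Start: joints at [-1.354, 0.087, 1.371, -0, 1.684, -0.103], TCP at [0.173, -0.522, 0.231] pointing down, gripper open.
Joint ranges: [-3.1, 3.1], [-0.76, 2.03], [0.27, 2.55], [-1.08, 4.22], [0.17, 2.65], [-2.57, 2.57]. Speed limits (rad/s): [2.79, 2.79, 3.14, 3.14, 3.14, 3.14].

### API

Orientations are given as a unit quaternion [x, y, z, w].
In Python, from workcell import r, imaging gives the robot as it stands. The module is installed in compiled form; this text tells all that it offers.
- The arm moves only by the tool carry_out, never from a script. Its argument "steps" is one flat list of numbers, 7 for each row, row after row: the shift along the tool's x, y, z scaled (see below), then the turn, a rotation vector about the tool's x, y, z scaled (see below), then the closure, from 0 (fully open) to 1 (shut). A call has exactly 10 rows; each row shifts and turns the commanded pose from where the row before left it, along the tool's axes as they then stand; what a row does not reach is not made up. The controller multiplies each number of a shift by 6 cm and each number of a turn by 5 degrees. A row lasts 1/8 s, in which the tool goes at most 62.5 mm and 10.7 degrees, less where a joint would pass 70% of its speed; a pose out of reach is approached as far as the arm can. A call with a number of a shift or a turn outside -1 to 1 is refused whole. A call with a gripper value outside its range is refused whole. The fingers move at their own pace and stop on an object; "newtons" is the grip in N (left out, the last holds). Time passes only in rows, so rows that do not move let the fingers close, or fill a call up. It gives the time, the measured TCP pose, the force and the opening at its end, in the units of the state.
- r.get_obs(): the state, without advancing time (a new reading comes with each control period).
- imaging.camera(name): name is "scene" or "top" or "wrist"; returns a dict with "color" (400x640x3 uint8, red, green, blue), "K" (3x3 intrinsics, pixels), "origin" and "attitude" of the camera in the world. Camera axes: x right, y up, looking along -z (the intrinsics and any distortion apply to the point x, -y, -z); pixel columns grow to the right and rows downward; lengths in m; the calibration is good to about 2 mm. The wrist camera is an equidistant fisheye: a pixel r from the principal point sees the ray r / f radians off the axis. A picture is of the moment at which its call begins. There is no depth.
- r.close_job(): hands the job in, once; it reports no verdict.
The state is a dict: "t": time; "q": joint angles; "qvel": joint speeds; "joint_torque": joint torques, N m; "ee_pos": TCP position; "tool_rot": TCP orientation; "wrist_force": force on the tool from outside, world axes, zero at the start; "ft_torque": the same for the moment, N m; "grip_width": finger opening in m.
Only numpy, scipy, OpenCV 4.12 (cv2) and the standard library are available. Lean on these libraries where they do the work, as an engineer would, in place of code of your own. Each camera call takes 0.05 s, during which the arm holds its last target.

### The job

Pick up the aluminium scoop, pour all five brass dome nuts through the orange funnel into the shaker's clear barrel, and stand the empty scoop back on the bench. Then press the shaker's yellow dead-man lever down with the gripper until it is level, with its pointer in the green band, and finish still holding it there; never push it down as far as the red, and leave the other things on the bench where they are.

Things in the scene. Friction and masses are not known exactly. Their poses are not given: they have to be found in the camera images.
- scoop_grip (a point): Centre of the straight black handle bar of a loose aluminium scoop (195 mm long, 180 g) that stands on the bench holding the nuts. Bar 100 mm long, 24 mm wide, 20 mm tall, lying along the scoop's x axis, its centre 38 mm above the bench. x axis points from handle to open nose, z up. A foot hangs from the bar's end, 40 to 54 mm behind this point, so the scoop stands level by itself.
- scoop_nose (a point): middle of the scoop's open front edge: 140 mm ahead of scoop_grip along the scoop's x and 32 mm lower; same axes. The nuts start to slide out at about 25 to 45 degrees nose-down; 55 empties the pan.
- scoop: the whole scoop; origin under the pan, 90 mm ahead of scoop_grip and 38 mm lower, at bench level as it stands; x to the nose, z up. The pan is 94 mm long, 68 mm wide, with side walls 34 mm and a back wall 48 mm high (46 mm ahead of scoop_grip), and open at the nose, where the floor ramps up 4 mm.
- nut0_mid (a point): brass dome nut (one of five alike), hexagonal foot and domed top, 20 mm across, 17 mm high, 22 g; point half-way up, on its axis. Starts in the scoop's pan.
- nut1_mid (a point): brass dome nut (one of five alike), hexagonal foot and domed top, 20 mm across, 17 mm high, 22 g; point half-way up, on its axis. Starts in the scoop's pan.
- nut2_mid (a point): brass dome nut (one of five alike), hexagonal foot and domed top, 20 mm across, 17 mm high, 22 g; point half-way up, on its axis. Starts in the scoop's pan.
- nut3_mid (a point): brass dome nut (one of five alike), hexagonal foot and domed top, 20 mm across, 17 mm high, 22 g; point half-way up, on its axis. Starts in the scoop's pan.
- nut4_mid (a point): brass dome nut (one of five alike), hexagonal foot and domed top, 20 mm across, 17 mm high, 22 g; point half-way up, on its axis. Starts in the scoop's pan.
- funnel_mouth (a point): centre of the mouth of the orange funnel, level with its rim, 182 mm above the bench. Mouth 140 mm across inside; its cone runs down 62 mm to the clear barrel. The funnel is fixed to the barrel and the blue shaker base (130 x 130 mm, 45 mm high), which is fixed to the bench; z up.
- barrel_floor (a point): centre of the inner floor of the shaker's narrow clear barrel, 50 mm above the bench, straight below the funnel mouth; barrel 48 mm across inside, 70 mm deep from this floor up to the funnel
- lever_pad (a point): centre of the top face of the yellow pad (46 mm along the lever, 56 across, 14 thick) on the free end of the spring-loaded dead-man lever. Pad 115 mm from the hinge, which is 85 mm above the bench (cheeks there reach 105 mm). x axis points along the lever to the hinge, z is the pad's upward normal. Height over the bench: about 127 mm at rest, 93 mm with the lever level.
- station: the lever's grey base, fixed to the bench, 170 x 120 x 30 mm, origin centre of underside; the hinge is at x +50 mm, the level pad at x -65 mm, z up. On its +y side (y 49 mm, x -35 to -5 mm) stands an indicator plate 118 mm high: white, green, white, red from the top down; a black pointer on the lever shows there.
- lever (a joint): angle of the dead-man lever, rad: 0 at rest with its free end raised 17 degrees, growing as it is pressed down; 0.3 = level, pointer in the middle of the green band (green from 0.23 to 0.37); red begins at 0.49; 0.6 = bottom stop. A spring returns it to 0 when let go; pressing square on the pad takes about 4 N to start, 8 N at level, 12 N at the bottom.
- screwdriver: screwdriver with orange handle, 200 mm long, lying on the bench; origin under its middle (bystander)
- cam_switch: loose rotary cam switch: grey block 56 x 56 mm, 80 mm high with black knob; origin centre of underside (bystander)
- terminal_strip: 200 mm strip of metal rail with a row of grey, blue and green terminal blocks, 46 mm wide, 50 mm high; origin centre of underside (bystander)
- wire_duct: grey slotted wiring-duct piece, 220 x 40 x 43 mm; origin centre of underside (bystander)
- screw_bin: blue open plastic bin 100 x 75 x 45 mm; origin centre of underside (bystander)
- glue_can: can 60 mm across, 90 mm high with a yellow band; origin centre of underside (bystander)
There are look-alikes about, which are no part of the job. Leave any purple look-alike of the part that bears funnel_mouth alone. What is shaped like the scoop but pink is not meant.

How it is judged:
By the outcome, as a careful person would: the job done as asked, in the order asked, and still so for the second after the job is handed in, while the arm keeps its last pose, push and grip.
It also fails if it takes over 72 s, if anything falls off the work surface, if the arm or the gripper's body presses on something with over 40 N, if the wrist force passes 120 N, or if a joint passes its speed limit or range.

## Working session

There is one attempt and no reset: what is moved stays moved. The work goes in short steps, Python scripts to look and compute and a tool call to move; the robot and the scene stay as the last step left them, time stands still between calls to the robot, and variables do not carry over. Pictures are saved under pics/ and viewed, and the job is handed in when it is done.

Besides the shell and the picture viewer there is one more tool, called after "Emit:" as a command line: name --argument value ..., lists and objects as JSON in quotes. carry_out: Moves the arm, as the interface text tells. Shifts and turns lie within -1 to 1; 1 stands for 6 cm of shift or 5 degrees of turn. Its arguments: {"type":"object","properties":{"steps":{"type":"array"},"newtons":{"type":"number"}},"required":["steps"]}

```bash
mkdir -p pics; python3 - <<'E'
from workcell import r, imaging
import cv2
for n in ["scene","top","wrist"]:
    c=imaging.camera(n); cv2.imwrite(f"pics/{n}0.png",c["color"][:,:,::-1]); print(n,c["K"],c["origin"],c["attitude"])
print(r.get_obs(), r.grip_point_offset)
E
```

```text
scene [[475.61374717   0.         321.65549808]
 [  0.         475.61374717 194.77005552]
 [  0.           0.           1.        ]] [1.44928626 0.69984336 0.95598044] [0.20878941 0.41305835 0.78545701 0.41091005]
top [[505.77279353   0.         315.241894  ]
 [  0.         505.77279353 198.72541592]
 [  0.           0.           1.        ]] [0.2555075  0.00667605 1.6192723 ] [-0.06349859  0.0599515   0.7144888  -0.69417541]
wrist [[309.70691629   0.         320.98540287]
 [  0.         309.70691629 203.40157539]
 [  0.           0.           1.        ]] [ 0.23597145 -0.50210729  0.372528  ] [-0.10653963  0.07755366 -0.58040394  0.80359567]
{'t': 0.15, 'q': array([-1.35411372e+00,  8.78244748e-02,  1.37193878e+00,  2.72817556e-07,
        1.68358163e+00, -1.03124322e-01]), 'qvel': array([-0.00060735, -0.00102932, -0.00324443, -0.00077812, -0.00027873,
        0.00101631]), 'joint_torque': array([ 1.87253594e-03, -3.52371955e+01, -3.13680732e+01, -1.92568427e-04,
        8.05063639e-03, -1.03084935e-05]), 'ee_pos': array([ 0.17281079, -0.52174139,  0.23037048]), 'tool_rot': array([ 9.87242277e-01,  1.59222859e-01, -4.95832544e-05, -8.74715330e-04]), 'wrist_force': array([ 0.76899731, -0.15638721, -0.89431763]), 'ft_torque': array([-0.01590683, -0.03016158, -0.00674431]), 'grip_width': 0.08554632424510299} 0.0187
```

View pics/scene0.png

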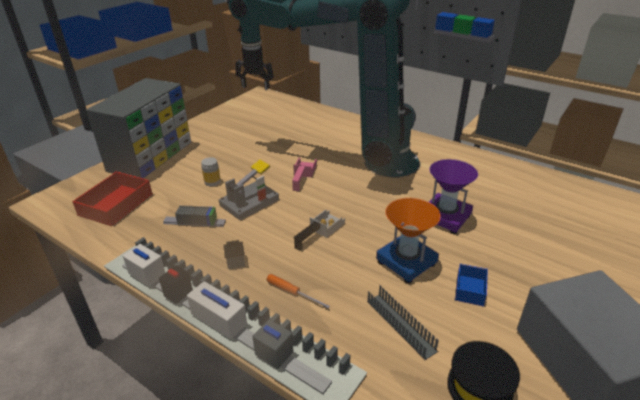

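View pics/top0.png

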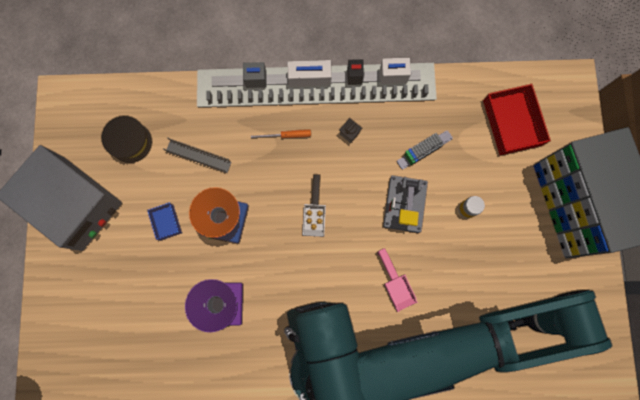

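View pics/wrist0.png

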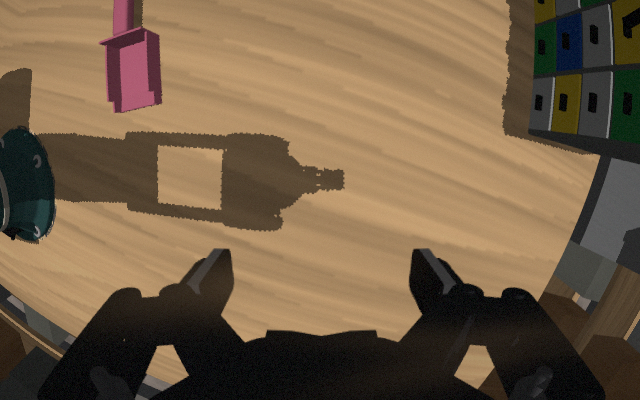

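The top view shows the scoop (handle 316,188; pan 313,221, nose towards the robot), the orange funnel (215,213), the lever station (405,205) with its yellow pad at (409,218), and pink and purple decoys to leave alone. Next I measure them.

```bash
cat > h.py <<'E'
from workcell import r, imaging
import cv2, numpy as np
from scipy.spatial.transform import Rotation as R
def ray(c,u,v):
    K=c["K"]; x=(u-K[0,2])/K[0,0]; y=(v-K[1,2])/K[1,1]
    d=R.from_quat(c["attitude"]).apply([x,-y,-1.0]); return np.array(c["origin"]),d/np.linalg.norm(d)
def onz(c,u,v,z):
    o,d=ray(c,u,v); return o+d*(z-o[2])/d[2]
def proj(c,p):
    q=R.from_quat(c["attitude"]).inv().apply(np.array(p)-c["origin"]); K=c["K"]
    return np.array([K[0,0]*q[0]/-q[2]+K[0,2], K[1,1]*-q[1]/-q[2]+K[1,2]])
def tri(c1,p1,c2,p2):
    o1,d1=ray(c1,*p1);o2,d2=ray(c2,*p2)
    A=np.stack([d1,-d2],1); s=np.linalg.lstsq(A,o2-o1,rcond=None)[0]
    a=o1+d1*s[0];b=o2+d2*s[1]; return (a+b)/2,np.linalg.norm(a-b)
E
python3 - <<'E'
from h import *
t=imaging.camera("top");s=imaging.camera("scene")
def crop(c,u0,v0,u1,v1,k,n): cv2.imwrite(n,cv2.resize(c["color"][v0:v1,u0:u1,::-1],None,fx=k,fy=k,interpolation=cv2.INTER_CUBIC))
crop(t,280,160,440,250,5,"pics/ta.png"); crop(t,180,180,260,250,7,"pics/tb.png"); crop(s,215,145,355,255,5,"pics/sa.png");crop(s,370,190,450,285,6,"pics/sb.png")
for c,n in((t,"top"),(s,"scene")):
    hsv=cv2.cvtColor(c["color"],cv2.COLOR_RGB2HSV)
    for nm,lo,hi in(("orange",(5,180,90),(12,255,255)),("yellow",(22,170,120),(32,255,255))):
        m=cv2.inRange(hsv,lo,hi)
        k,l,st,ce=cv2.connectedComponentsWithStats(m)
        for i in range(1,k):
            if st[i,4]>60: print(n,nm,st[i],ce[i])
E
```

```text
top orange [281 130  30   8 186] [295.74731183 133.53225806]
top orange [ 190  188   48   50 1607] [212.96453018 211.79962663]
top yellow [399 209  19  17 254] [408.07874016 217.16929134]
scene orange [268 275  24  13 127] [277.5984252  280.96850394]
scene yellow [251 160  18  13 139] [259.9352518  166.02158273]
```

View pics/ta.png

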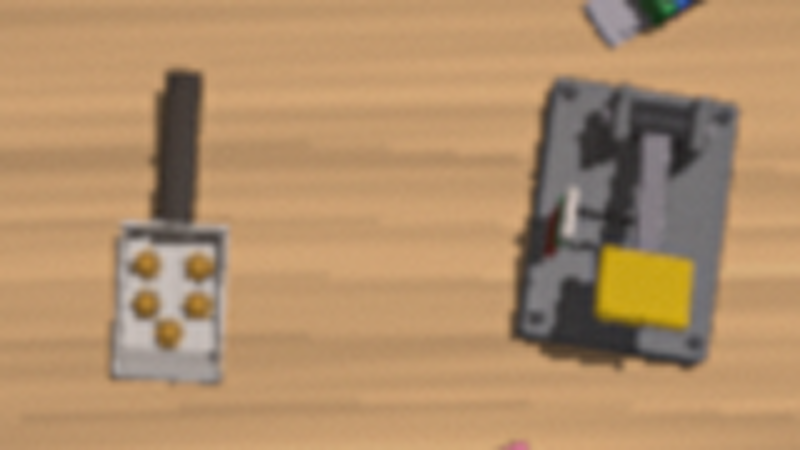

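View pics/tb.png

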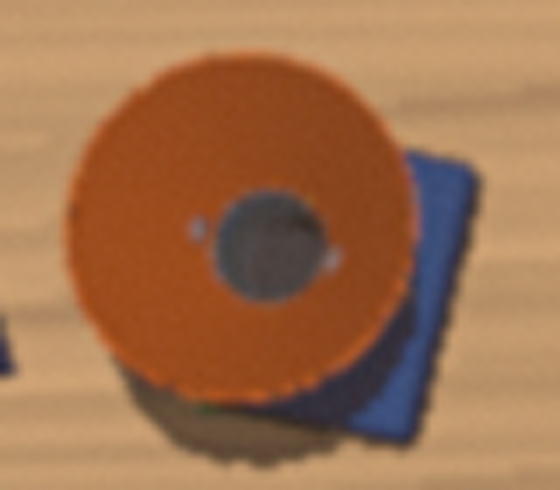

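View pics/sa.png

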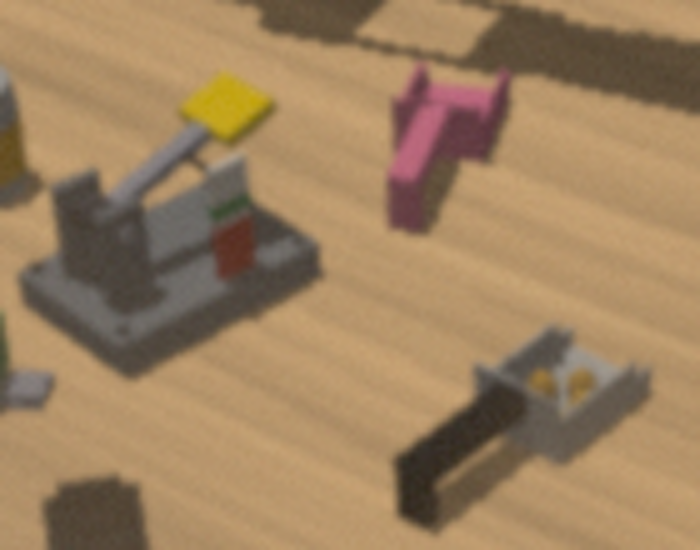

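View pics/sb.png

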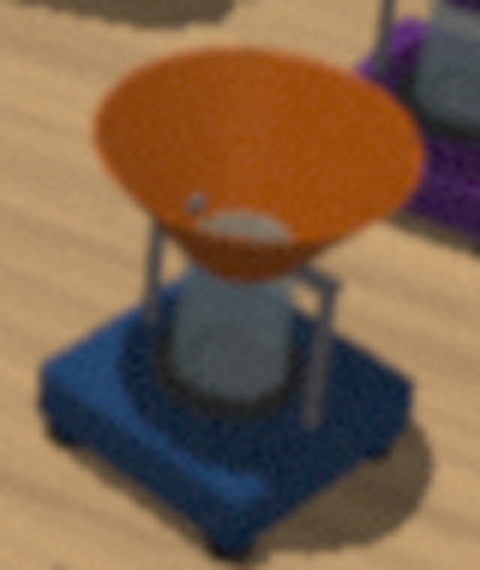

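```bash
python3 - <<'E'
from h import *
t=imaging.camera("top");s=imaging.camera("scene")
T=lambda x,y,k=5,u0=280,v0=160:(u0+(x+.5)/k-.5,v0+(y+.5)/k-.5)
a=onz(t,*T(184,71),.048);b=onz(t,*T(174,221),.048)
print("bar end",a,"bar at wall",b,np.linalg.norm(a-b),"dir",np.degrees(np.arctan2(*(b-a)[1::-1])))
n1=onz(t,*T(113,379),.034);n2=onz(t,*T(221,382),.034);print("nose",n1,n2,(n1+n2)/2,np.linalg.norm(n1-n2))
n=(n1+n2)/2; print("dir end->nose",np.degrees(np.arctan2(*(n-a)[1::-1])),np.linalg.norm((n-a)[:2]))
# funnel
hsv=cv2.cvtColor(t["color"],cv2.COLOR_RGB2HSV)
f=onz(t,*T(243,227,7,180,180),.182);print("funnel",f)
g=[onz(t,*T(*p,7,180,180),.182) for p in((66,227),(420,227),(243,50),(243,405))];print(np.linalg.norm(g[0]-g[1]),np.linalg.norm(g[2]-g[3]))
print("barrel top via hole z.12",onz(t,*T(271,245,7,180,180),.12))
S=lambda x,y,k=6,u0=370,v0=190:(u0+(x+.5)/k-.5,v0+(y+.5)/k-.5)
print("funnel in scene expected",(proj(s,f)-[370,190])*6)
for e in np.linspace(0,2*np.pi,8,endpoint=False): print((proj(s,f+.07*np.array([np.cos(e),np.sin(e),0]))-[370,190])*6)
# pad
print("pad corners")
tc=[(602,245),(695,258),(688,328),(596,316)]
# scene crop sa: order guess: 
for z in(.127,): 
  q=[onz(t,*T(*p),z) for p in tc]; print(np.round(q,4)); print(np.mean(q,0))
  print(np.linalg.norm(q[0]-q[1]),np.linalg.norm(q[1]-q[2]),"x dir", np.degrees(np.arctan2(*((q[0]+q[1])-(q[2]+q[3]))[1::-1])))
  print("scene crop expect",[ (proj(s,p)-[215,145])*5 for p in q])
# station corners z=.03
q=[onz(t,*T(*p),.03) for p in((555,78),(738,103),(706,364),(514,340))]
print("station",np.round(q,4),np.mean(q,0),np.linalg.norm(q[0]-q[1]),np.linalg.norm(q[1]-q[2]),np.degrees(np.arctan2(*((q[0]+q[1])-(q[2]+q[3]))[1::-1])))
E
```

```text
bar end [0.61350736 0.00469368 0.048     ] bar at wall [0.51695491 0.01375501 0.048     ] 0.09697670938043966 dir 174.63856882067236
nose [0.41976673 0.05495913 0.034     ] [ 0.41591249 -0.01284192  0.034     ] [0.41783961 0.02105861 0.034     ] 0.06791051111990368
dir end->nose 175.21912025842914 0.1963509054861843
funnel [0.47923036 0.30171401 0.182     ]
0.14570860611653028 0.14756601472021486
barrel top via hole z.12 [0.48073209 0.30238452 0.12      ]
funnel in scene expected [247.52433731 136.40444634]
[174.72942779 217.11209838]
[300.47173447 233.09432259]
[393.0240179  190.74808195]
[396.22362762 118.97065452]
[315.19172457  61.38167372]
[199.06628469  47.91278549]
[109.42775702  84.82584349]
[ 96.6217483  154.09655714]
pad corners
[[ 0.4818 -0.2414  0.127 ]
 [ 0.4723 -0.2962  0.127 ]
 [ 0.4306 -0.2894  0.127 ]
 [ 0.4393 -0.2354  0.127 ]]
[ 0.45600344 -0.2655914   0.127     ]
0.05566821483034525 0.04232816170107137 x dir -8.643294262600172
scene crop expect [array([224.0987731 , 128.05762516]), array([171.80180715,  97.71113918]), array([220.56824136,  74.29732708]), array([272.80573235, 102.88527922])]
station [[ 0.6059 -0.2335  0.03  ]
 [ 0.586  -0.3498  0.03  ]
 [ 0.4188 -0.3185  0.03  ]
 [ 0.4375 -0.1986  0.03  ]] [ 0.51205462 -0.27511684  0.03      ] 0.11796879137318542 0.17004735500073975 -11.176064844288803
```

```bash
cat >> h.py <<'E'
def frame(nose_deg,tilt_deg):
    """tool x opposite scoop nose; tilt: + = nose-down sense about tool y"""
    a=np.radians(nose_deg+180); x=np.array([np.cos(a),np.sin(a),0]); z=np.array([0,0,-1.]); y=np.cross(z,x)
    return R.from_matrix(np.stack([x,y,z],1))*R.from_euler('y',tilt_deg,degrees=True)
def plan(p0,R0,p1,R1,n):
    w=(R0.inv()*R1).as_rotvec()/n; step=R.from_rotvec(w)
    M=np.zeros((3,3)); Rk=R0
    for k in range(n): M+=Rk.as_matrix(); Rk=Rk*step
    s=np.linalg.solve(M,np.array(p1)-p0)
    return np.r_[s/.06,np.degrees(w)/5]
def sim(p,Rm,rows):
    for q in rows:
        p=p+Rm.apply(np.array(q[:3])*.06); Rm=Rm*R.from_rotvec(np.radians(np.array(q[3:6])*5))
    return p,Rm
def cur():
    o=r.get_obs(); return o["ee_pos"],R.from_quat(o["tool_rot"])
GO=.0187
def tcp(grip,Rm): return np.array(grip)+Rm.as_matrix()[:,2]*GO
E
python3 - <<'E'
from h import *
p,Rm=cur()
R1=frame(175.1,0); print(np.round(plan(p,Rm,[.51,-.05,.17],R1,10),3))
R2=frame(175.1,-20);g=tcp([.560,.0093,.11],R2);print(g)
print(np.round(plan(np.array([.51,-.05,.17]),R1,g,R2,6),3))
E
```

```text
[ 0.669 -0.707  0.102 -0.001  0.     0.464]
[0.5536276  0.00984631 0.09242775]
[ 0.137 -0.176  0.199  0.    -0.667 -0.   ]
```

Emit:
carry_out --steps '[0.669, -0.707, 0.102, 0, 0, 0.464, 0, 0.669, -0.707, 0.102, 0, 0, 0.464, 0, 0.669, -0.707, 0.102, 0, 0, 0.464, 0, 0.669, -0.707, 0.102, 0, 0, 0.464, 0, 0.669, -0.707, 0.102, 0, 0, 0.464, 0, 0.669, -0.707, 0.102, 0, 0, 0.464, 0, 0.669, -0.707, 0.102, 0, 0, 0.464, 0, 0.669, -0.707, 0.102, 0, 0, 0.464, 0, 0.669, -0.707, 0.102, 0, 0, 0.464, 0, 0.669, -0.707, 0.102, 0, 0, 0.464, 0]'

```text
t: 1.6
ee_pos: [0.5112, -0.0484, 0.1703]
tool_rot: [0.999, -0.043, 0.001, 0.0]
wrist_force: [0.9, -0.5, 1.0]
grip_width: 0.0853
```

Emit:
carry_out --steps '[0.137, -0.176, 0.199, 0, -0.667, 0, 0, 0.137, -0.176, 0.199, 0, -0.667, 0, 0, 0.137, -0.176, 0.199, 0, -0.667, 0, 0, 0.137, -0.176, 0.199, 0, -0.667, 0, 0, 0.137, -0.176, 0.199, 0, -0.667, 0, 0, 0.137, -0.176, 0.199, 0, -0.667, 0, 0, 0, 0, 0, 0, 0, 0, 0, 0, 0, 0, 0, 0, 0, 0, 0, 0, 0, 0, 0, 0, 0, 0, 0, 0, 0, 0, 0, 0]'

```text
t: 2.85
ee_pos: [0.5536, 0.0094, 0.0936]
tool_rot: [0.984, -0.042, -0.173, -0.007]
wrist_force: [0.2, 0.1, -0.1]
grip_width: 0.0855
```

```bash
python3 - <<'E'
from h import *
o=r.get_obs();print(o["t"],o["q"],o["ee_pos"],o["tool_rot"],o["wrist_force"]);print(frame(175.1,-20).as_quat())
c=imaging.camera("wrist");cv2.imwrite("pics/w1.png",c["color"][:,:,::-1])
c=imaging.camera("top");cv2.imwrite("pics/t1.png",cv2.resize(c["color"][140:260,240:440,::-1],None,fx=4,fy=4))
E
```

```text
2.85 [-8.53102429e-02  4.10025943e-01  1.29224483e+00 -5.41100234e-05
  1.78643381e+00  1.57111477e+00] [0.55359811 0.00944686 0.09360126] [ 0.98407425 -0.0421594  -0.17253122 -0.00730923] [ 0.23694526  0.07219927 -0.13112305]
[ 0.98390755 -0.04209811 -0.17348945 -0.00742303]
```

View pics/w1.png

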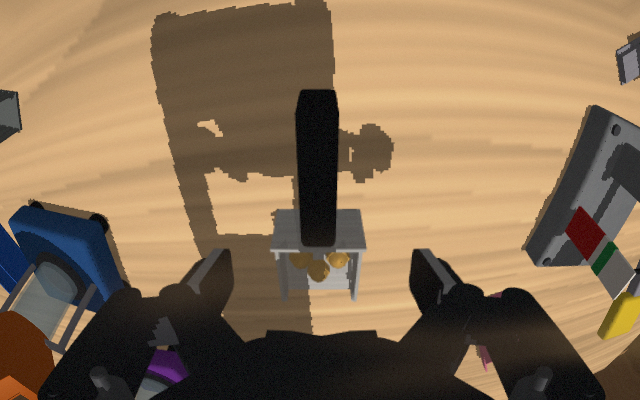

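View pics/t1.png

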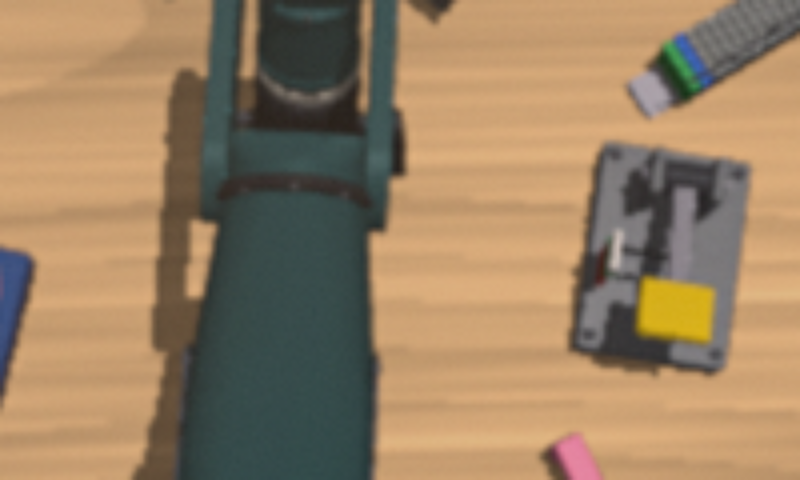

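The handle bar (column ~318, rows 90–245) lies centred and parallel between the fingers (232 and 412), so the measured pose holds up. I'm going down and gripping.

```bash
python3 - <<'E'
from h import *
p,Rm=cur(); R2=frame(175.1,-20);g=tcp([.560,.0108,.0385],R2);print(g, np.round(plan(p,Rm,g,R2,4),3))
E
```

```text
[0.5536276  0.01134631 0.02092775] [ 0.102 -0.007  0.283  0.    -0.003  0.   ]
```

Emit:
carry_out --steps '[0.102, -0.007, 0.283, 0, 0, 0, 0, 0.102, -0.007, 0.283, 0, 0, 0, 0, 0.102, -0.007, 0.283, 0, 0, 0, 0, 0.102, -0.007, 0.283, 0, 0, 0, 0, 0, 0, 0, 0, 0, 0, 0, 0, 0, 0, 0, 0, 0, 1, 0, 0, 0, 0, 0, 0, 1, 0, 0, 0, 0, 0, 0, 1, 0, 0, 0, 0, 0, 0, 1, 0, 0, 0, 0, 0, 0, 1]' --newtons 90

```text
t: 4.2
ee_pos: [0.5542, 0.0115, 0.0212]
tool_rot: [0.984, -0.042, -0.173, -0.007]
wrist_force: [0.8, 0.9, 3.6]
grip_width: 0.0226
```

```bash
python3 - <<'E'
from h import *
o=r.get_obs();print(o["t"],o["q"],o["ee_pos"],o["tool_rot"],o["wrist_force"],o["grip_width"])
c=imaging.camera("wrist");cv2.imwrite("pics/w2.png",c["color"][:,:,::-1])
E
```

```text
4.2 [-8.21842943e-02  4.73328013e-01  1.35709655e+00  1.13747862e-03
  1.65823119e+00  1.57369345e+00] [0.55421359 0.0115105  0.021167  ] [ 0.98408778 -0.04193801 -0.17250378 -0.00740933] [0.78774851 0.88138279 3.59013909] 0.022644059782466502
```

View pics/w2.png

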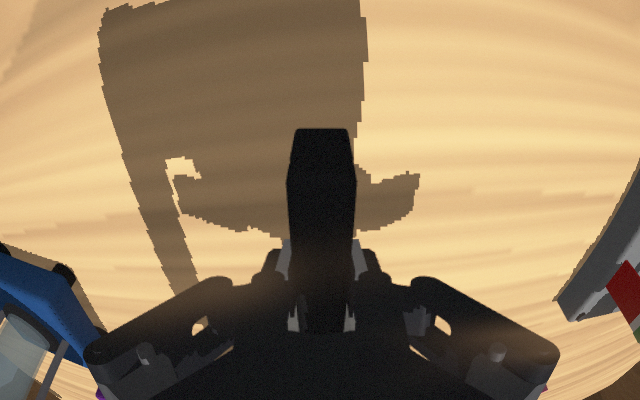

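```bash
cat >kin.py <<'E'
from h import *
S=[([-1.35411,.0878245,1.371939,0,1.6835816],[.17281079,-.52174139,.23037048]),
([-.0853,.41002594,1.29224483,0,1.78643381],[.55359811,.00944686,.09360126]),
([-.08218,.473328,1.3570966,0,1.65823],[.5542136,.0115105,.021167])]
A=[];b=[]
for q,p in S:
    rr=np.cos(q[0])*p[0]+np.sin(q[0])*p[1]; lat=-np.sin(q[0])*p[0]+np.cos(q[0])*p[1]
    c1,c2,c3=q[1],q[1]+q[2],q[1]+q[2]+q[4]
    A+= [[1,0,np.sin(c1),np.sin(c2),np.sin(c3)],[0,1,np.cos(c1),np.cos(c2),np.cos(c3)]]; b+=[rr,p[2]]
A=np.array(A);b=np.array(b)
x,res,rk,sv=np.linalg.lstsq(A,b,rcond=None)
E
python3 - <<'E'
from kin import *
print(x,res,sv,A@x-b,lat)
E
```

```text
[-0.00439295  0.13601322  0.23847307  0.53377141  0.20257135] [6.90969735e-07] [3.02032469 2.40569543 0.23359586 0.18648358 0.03041617] [-4.05176702e-05 -2.29882881e-04  1.43211902e-04  6.52994919e-04
 -1.02694232e-04 -4.23112037e-04] 0.05696567904529961
```

Emit:
carry_out --steps '[-0.057, 0, -0.157, 0, 0, 0, 1, -0.114, 0, -0.313, 0, 0, 0, 1, -0.171, 0, -0.47, 0, 0, 0, 1, -0.171, 0, -0.47, 0, 0, 0, 1, -0.171, 0, -0.47, 0, 0, 0, 1, -0.171, 0, -0.47, 0, 0, 0, 1, -0.171, 0, -0.47, 0, 0, 0, 1, -0.171, 0, -0.47, 0, 0, 0, 1, -0.114, 0, -0.313, 0, 0, 0, 1, -0.057, 0, -0.157, 0, 0, 0, 1]'

```text
t: 5.5
ee_pos: [0.5536, 0.0114, 0.2625]
tool_rot: [0.984, -0.042, -0.172, -0.007]
wrist_force: [0.7, -0.1, -2.9]
grip_width: 0.0226
```

```bash
python3 - <<'E'
from h import *
o=r.get_obs();print(o["t"],list(o["q"]),list(o["ee_pos"]),o["tool_rot"],o["wrist_force"],o["ft_torque"],o["grip_width"])
c=imaging.camera("scene");cv2.imwrite("pics/s3.png",cv2.resize(c["color"][100:300,200:460,::-1],None,fx=3,fy=3))
E
```

```text
5.5 [np.float64(-0.0822885068524459), np.float64(0.34360119250742643), np.float64(1.042667369648142), np.float64(0.0009285384770212432), np.float64(2.101578200134669), np.float64(1.5740447023039403)] [np.float64(0.5536309157920936), np.float64(0.011392579949579337), np.float64(0.26254573992997776)] [ 0.98415699 -0.04195386 -0.17211179 -0.00724064] [ 0.69082716 -0.14411996 -2.94112721] [-0.00571631 -0.51858024  0.00553305] 0.022610213618764627
```

View pics/s3.png

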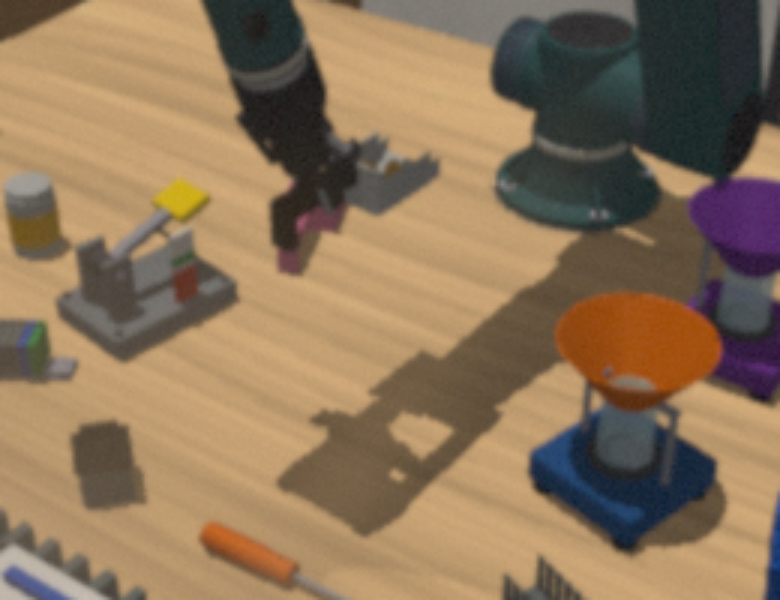

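The scoop is held level with its nuts. I refit the arm geometry with this sample to check the reach of the pour.

```bash
sed -i 's|^(\[-.08218,|([-.0822885,.3436012,1.0426674,0,2.1015782],[.5536309,.0113926,.2625457]),\n([-.08218,|' kin.py; cat >>kin.py <<'E'
def fit(e=0.0):
    y=np.linalg.lstsq(A[:,1:],b-e*A[:,0],rcond=None)[0]; return np.r_[e,y]
X=fit()
def ik(p,nose,tilt,X=X,lat=.0568):
    r0=np.hypot(*p[:2]); rr=np.sqrt(r0**2-lat**2); q1=np.arctan2(p[1],p[0])-np.arcsin(lat/r0)
    s=np.pi-np.radians(tilt); wr=rr-X[0]-X[4]*np.sin(s); wz=p[2]-X[1]-X[4]*np.cos(s)
    d=np.hypot(wr,wz); a,c=X[2],X[3]; co=(d*d-a*a-c*c)/(2*a*c)
    q3=np.arccos(co); q2=np.arctan2(wr,wz)-np.arctan2(c*np.sin(q3),a+c*np.cos(q3))
    return np.degrees(q1),q2,q3,s-q2-q3
E
python3 - <<'E'
from kin import *
print(x,A@x-b);print(X,A@X-b)
F=np.array([.479,.302])
for h in(207,):
  hd=np.array([np.cos(np.radians(h)),np.sin(np.radians(h))])
  for pt,nz in((0,.205),(15,.205),(30,.205),(45,.2),(60,.18),(65,.18)):
    t=np.radians(pt); n=np.r_[F-.02*hd,nz]
    xs=np.r_[hd*np.cos(t),-np.sin(t)]; zs=np.r_[hd*np.sin(t),np.cos(t)]
    g=n-.14*xs+.032*zs; p=tcp(g,frame(h,pt-20)); print(pt,np.round(g,3),np.round(p,3),ik(p,h,pt-20))
E
```

```text
[0.00156735 0.1246906  0.08506702 0.54060738 0.04162862] [-0.0004598  -0.00266736  0.0064778  -0.00091212 -0.00329467  0.00227345
 -0.00272333  0.00130604]
[0.         0.12431337 0.08453536 0.54207935 0.04067672] [-0.0006092  -0.0024592   0.0064816  -0.00107478 -0.00327109  0.00256112
 -0.00278662  0.00097286]
0 [0.622 0.375 0.237] [0.616 0.372 0.219] (np.float64(26.586443608806512), np.float64(nan), np.float64(nan), np.float64(nan))
15 [0.61  0.369 0.272] [0.608 0.368 0.254] (np.float64(26.581608880431073), np.float64(nan), np.float64(nan), np.float64(nan))
30 [0.591 0.359 0.303] [0.593 0.36  0.284] (np.float64(26.571435102447975), np.float64(nan), np.float64(nan), np.float64(nan))
45 [0.565 0.346 0.322] [0.572 0.349 0.305] (np.float64(26.555890684548313), np.float64(nan), np.float64(nan), np.float64(nan))
60 [0.534 0.33  0.317] [0.545 0.336 0.303] (np.float64(26.535026281934883), np.float64(nan), np.float64(nan), np.float64(nan))
65 [0.524 0.325 0.32 ] [0.535 0.331 0.307] (np.float64(26.526926427586016), np.float64(nan), np.float64(nan), np.float64(nan))kin.py:20: RuntimeWarning: invalid value encountered in arccos
  q3=np.arccos(co); q2=np.arctan2(wr,wz)-np.arctan2(c*np.sin(q3),a+c*np.cos(q3))
```

```bash
cat >>h.py <<'E'
F=np.array([.479,.302])
def pose(h,pt,nz,back=.02,pre=20):
    hd=np.array([np.cos(np.radians(h)),np.sin(np.radians(h))]); t=np.radians(pt); n=np.r_[F-back*hd,nz]
    xs=np.r_[hd*np.cos(t),-np.sin(t)]; zs=np.r_[hd*np.sin(t),np.cos(t)]
    g=n-.14*xs+.032*zs; Rm=frame(h,pt-pre); return tcp(g,Rm),Rm
E
python3 - <<'E'
from h import *
p,Rm=cur(); p1,R1=pose(207,10,.212); c=np.round(plan(p,Rm,p1,R1,18),3); print(p1,c, np.round(c*.67,3),np.round(c*.33,3))
f=[c*.33,c*.67]+[c]*16+[c*.67,c*.33]; q,Q=sim(p,Rm,f); print(q-p1,(Q.inv()*R1).magnitude()*57)
E
```

```text
[0.61182156 0.36967597 0.24940869] [ 0.113 -0.321 -0.015 -0.091  0.106 -0.343] [ 0.076 -0.215 -0.01  -0.061  0.071 -0.23 ] [ 0.037 -0.106 -0.005 -0.03   0.035 -0.113]
[-0.00044784  0.00011165  0.00019595] 0.02554495776051042
```

Emit:
carry_out --steps '[0.037, -0.106, -0.005, -0.03, 0.035, -0.113, 1, 0.076, -0.215, -0.01, -0.061, 0.071, -0.23, 1, 0.113, -0.321, -0.015, -0.091, 0.106, -0.343, 1, 0.113, -0.321, -0.015, -0.091, 0.106, -0.343, 1, 0.113, -0.321, -0.015, -0.091, 0.106, -0.343, 1, 0.113, -0.321, -0.015, -0.091, 0.106, -0.343, 1, 0.113, -0.321, -0.015, -0.091, 0.106, -0.343, 1, 0.113, -0.321, -0.015, -0.091, 0.106, -0.343, 1, 0.113, -0.321, -0.015, -0.091, 0.106, -0.343, 1, 0.113, -0.321, -0.015, -0.091, 0.106, -0.343, 1]'

```text
t: 6.8
ee_pos: [0.6072, 0.1879, 0.2507]
tool_rot: [0.987, 0.097, -0.131, 0.006]
wrist_force: [-0.2, -0.6, -3.4]
grip_width: 0.0222
```

Emit:
carry_out --steps '[0.113, -0.321, -0.015, -0.091, 0.106, -0.343, 1, 0.113, -0.321, -0.015, -0.091, 0.106, -0.343, 1, 0.113, -0.321, -0.015, -0.091, 0.106, -0.343, 1, 0.113, -0.321, -0.015, -0.091, 0.106, -0.343, 1, 0.113, -0.321, -0.015, -0.091, 0.106, -0.343, 1, 0.113, -0.321, -0.015, -0.091, 0.106, -0.343, 1, 0.113, -0.321, -0.015, -0.091, 0.106, -0.343, 1, 0.113, -0.321, -0.015, -0.091, 0.106, -0.343, 1, 0.076, -0.215, -0.01, -0.061, 0.071, -0.23, 1, 0.037, -0.106, -0.005, -0.03, 0.035, -0.113, 1]'

```text
t: 8.05
ee_pos: [0.6107, 0.3709, 0.2466]
tool_rot: [0.968, 0.234, -0.087, 0.02]
wrist_force: [-1.0, -0.1, -4.2]
grip_width: 0.0225
```

```bash
python3 - <<'E'
from h import *
o=r.get_obs();print(o["t"],list(np.round(o["q"],4)),o["ee_pos"],o["tool_rot"],o["wrist_force"],o["ft_torque"],o["grip_width"])
p1,R1=pose(207,10,.212);p,Rm=cur();print(p-p1,(Rm.inv()*R1).as_rotvec()*57.3)
c=imaging.camera("scene");cv2.imwrite("pics/s4.png",cv2.resize(c["color"][100:300,250:510,::-1],None,fx=3,fy=3))
c=imaging.camera("top");cv2.imwrite("pics/t4.png",cv2.resize(c["color"][120:270,160:360,::-1],None,fx=4,fy=4))
E
```

```text
8.05 [np.float64(0.4662), np.float64(0.6236), np.float64(0.6517), np.float64(0.0009), np.float64(2.044), np.float64(1.5639)] [0.61068952 0.37091708 0.24660142] [ 0.96827521  0.23359166 -0.08652269  0.01979602] [-1.02801966 -0.11649638 -4.18002329] [ 0.08869735 -0.27519554  0.04202313] 0.02253807310987054
[-0.00113204  0.00124111 -0.00280727] [-0.09740418  0.18380838  0.13484994]
```

View pics/s4.png

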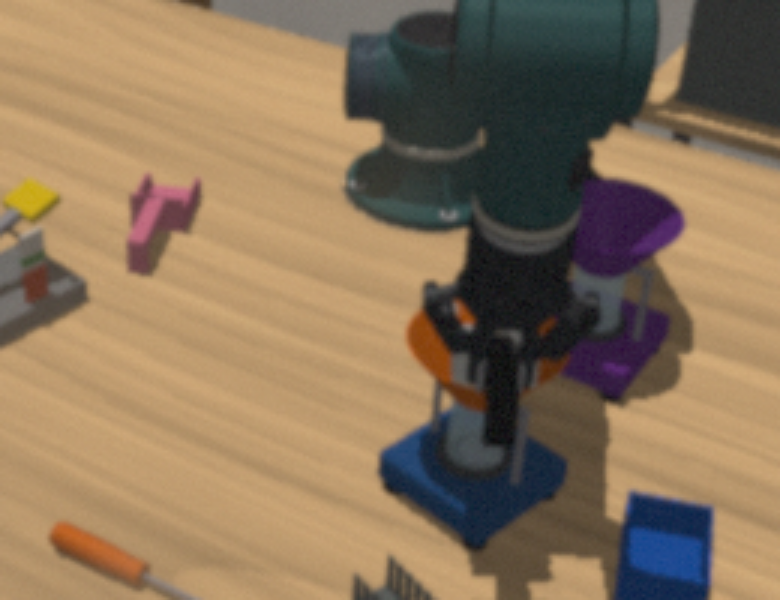

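View pics/t4.png

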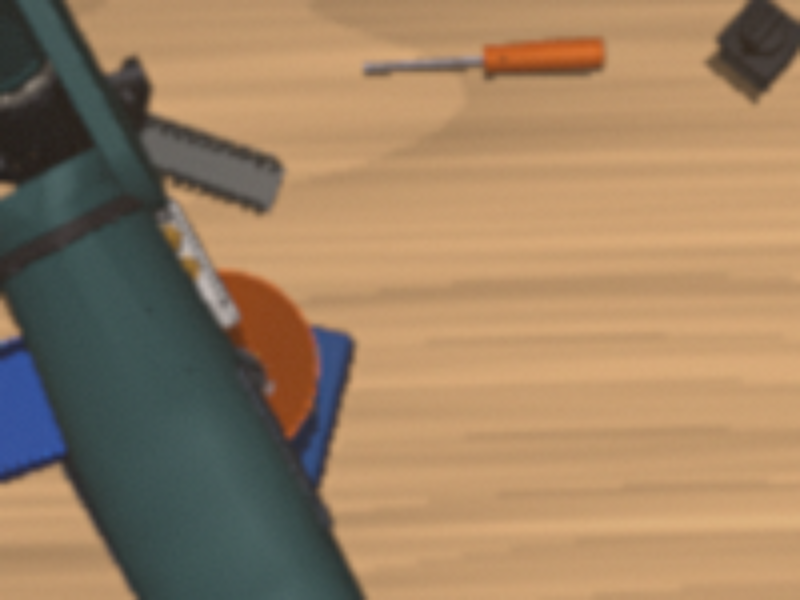

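```bash
python3 - <<'E'
from h import *
t=imaging.camera("top"); p,Rm=cur(); T=R.from_matrix
# scoop frame from tool (pre 20)
Sx=-(Rm*R.from_euler('y',20,degrees=True)).as_matrix()[:,0]; M=(Rm*R.from_euler('y',20,degrees=True)).as_matrix(); sx=-M[:,0]; sz=-M[:,2]; sy=np.cross(sz,sx)
g=p-Rm.as_matrix()[:,2]*GO; n=g+.14*sx-.032*sz
print("nose",n,"pitch",np.degrees(np.arcsin(-sx[2])))
for w in(1,-1):
  for hh in(0,.028): print(w,hh,(proj(t,n+w*.034*sy+hh*sz)-[160,120])*4)
for k,(pt,nz,b) in enumerate([(10,.212,.02),(25,.208,.02),(60,.185,.02)]):
  P=pose(207,pt,nz,b)
  if k==0: P0=(p,Rm)
  else:
    nn=5 if k==1 else 20
    c=np.round(plan(*P0,*P,nn),3);print(pt,P[0],c);
    if k==2:
      q,Q=P0
      for i in range(nn):
        q,Q=sim(q,Q,[c]); M=(Q*R.from_euler('y',20,degrees=True)).as_matrix(); gg=q-Q.as_matrix()[:,2]*GO; 
        if i%4==3: print(i,np.round(gg-.14*M[:,0]+.032*M[:,2],4))
    P0=P
E
```

```text
nose [0.49590864 0.31119515 0.20974372] pitch 9.811017377710359
1 0 [238.80771179 316.52198325]
1 0.028 [234.27575404 315.54762725]
-1 0 [152.82291767 362.0806809 ]
-1 0.028 [146.55948026 362.01084969]
25 [0.59927619 0.36328378 0.27753956] [-0.052  0.002 -0.1   -0.004  0.608  0.001]
60 [0.5452083  0.33573482 0.30791853] [-0.038  0.    -0.043  0.     0.35   0.   ]
3 [0.4959 0.3106 0.2035]
7 [0.4954 0.3104 0.1989]
11 [0.4954 0.3104 0.1943]
15 [0.496  0.3107 0.1898]
19 [0.497  0.3112 0.1853]
```

The measured scoop corner (240,318) matches the prediction (239,317). Now I pour, pivoting about the nose.

Emit:
carry_out --steps '[-0.052, 0, -0.1, 0, 0.6, 0, 1, -0.052, 0, -0.1, 0, 0.6, 0, 1, -0.052, 0, -0.1, 0, 0.6, 0, 1, -0.052, 0, -0.1, 0, 0.6, 0, 1, -0.052, 0, -0.1, 0, 0.6, 0, 1, -0.038, 0, -0.043, 0, 0.35, 0, 1, -0.038, 0, -0.043, 0, 0.35, 0, 1, -0.038, 0, -0.043, 0, 0.35, 0, 1, -0.038, 0, -0.043, 0, 0.35, 0, 1, -0.038, 0, -0.043, 0, 0.35, 0, 1]'

```text
t: 9.45
ee_pos: [0.5872, 0.3577, 0.2887]
tool_rot: [0.965, 0.232, 0.115, -0.029]
wrist_force: [-0.0, -0.1, -3.3]
grip_width: 0.0228
```

Emit:
carry_out --steps '[-0.038, 0, -0.043, 0, 0.35, 0, 1, -0.038, 0, -0.043, 0, 0.35, 0, 1, -0.038, 0, -0.043, 0, 0.35, 0, 1, -0.038, 0, -0.043, 0, 0.35, 0, 1, -0.038, 0, -0.043, 0, 0.35, 0, 1, -0.038, 0, -0.043, 0, 0.35, 0, 1, -0.038, 0, -0.043, 0, 0.35, 0, 1, -0.038, 0, -0.043, 0, 0.35, 0, 1, -0.038, 0, -0.043, 0, 0.35, 0, 1, -0.038, 0, -0.043, 0, 0.35, 0, 1]'

```text
t: 10.7
ee_pos: [0.5601, 0.3437, 0.3047]
tool_rot: [0.937, 0.225, 0.261, -0.064]
wrist_force: [-0.4, -0.0, -2.6]
grip_width: 0.0225
```

```bash
python3 - <<'E'
from h import *
o=r.get_obs();print(o["t"],list(np.round(o["q"],4)),o["ee_pos"],o["wrist_force"],o["grip_width"])
p,Rm=cur();M=(Rm*R.from_euler('y',20,degrees=True)).as_matrix(); gg=p-Rm.as_matrix()[:,2]*GO;print(gg-.14*M[:,0]+.032*M[:,2],np.degrees(np.arcsin(M[2,0])))
c=imaging.camera("scene");cv2.imwrite("pics/s5.png",cv2.resize(c["color"][100:300,250:510,::-1],None,fx=3,fy=3))
c=imaging.camera("top");cv2.imwrite("pics/t5.png",cv2.resize(c["color"][120:270,160:360,::-1],None,fx=4,fy=4))
E
```

```text
10.7 [np.float64(0.4603), np.float64(-0.0518), np.float64(1.46), np.float64(0.0083), np.float64(1.1889), np.float64(1.5592)] [0.56010871 0.3437262  0.30469558] [-0.36442736 -0.01613987 -2.60274297] 0.022516138257796796
[0.49543042 0.31102413 0.191534  ] 51.19866361581266
```

View pics/s5.png

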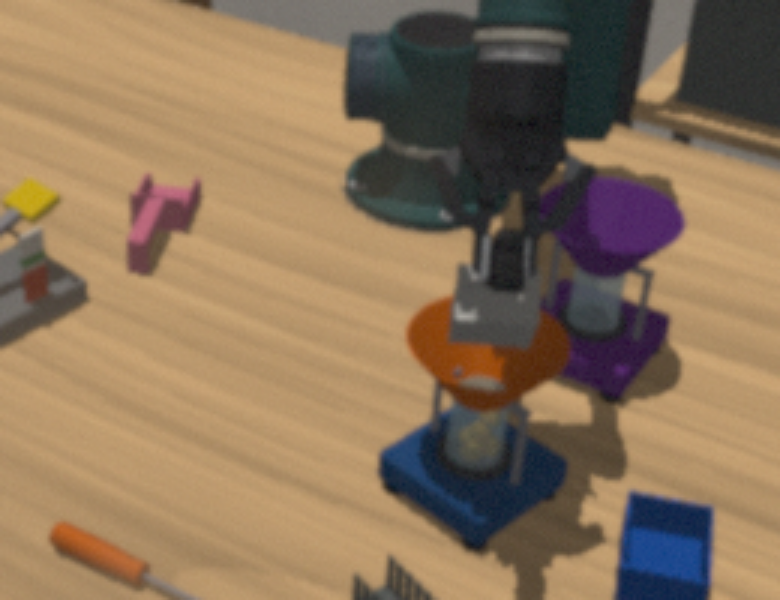

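View pics/t5.png

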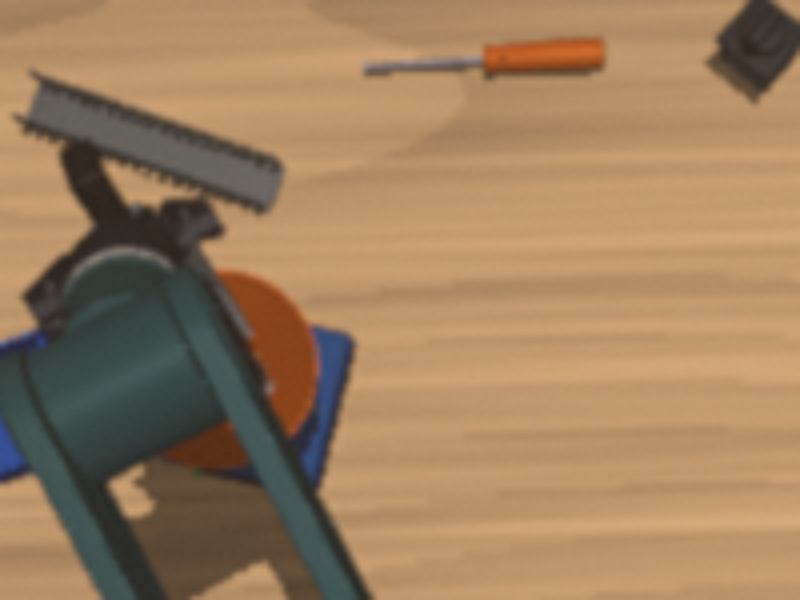

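Brass already shows in the barrel at (475,440). I'll tilt further to make sure the pan is empty.

Emit:
carry_out --steps '[-0.038, 0, -0.05, 0, 0.35, 0, 1, -0.038, 0, -0.05, 0, 0.35, 0, 1, -0.038, 0, -0.05, 0, 0.35, 0, 1, -0.038, 0, -0.05, 0, 0.35, 0, 1, -0.038, 0, -0.05, 0, 0.35, 0, 1, -0.038, 0, -0.05, 0, 0.35, 0, 1, -0.038, 0, -0.05, 0, 0.35, 0, 1, 0, 0, 0, 0, 0, 0, 1, 0, 0, 0, 0, 0, 0, 1, 0, 0, 0, 0, 0, 0, 1]'

```text
t: 12.05
ee_pos: [0.5381, 0.3325, 0.3122]
tool_rot: [0.904, 0.217, 0.359, -0.087]
wrist_force: [-0.5, 0.3, -2.6]
grip_width: 0.0225
```

```bash
python3 - <<'E'
from h import *
o=r.get_obs();print(o["t"],list(np.round(o["q"],4)),o["ee_pos"],o["wrist_force"],o["grip_width"])
p,Rm=cur();M=(Rm*R.from_euler('y',20,degrees=True)).as_matrix(); gg=p-Rm.as_matrix()[:,2]*GO;print(gg-.14*M[:,0]+.032*M[:,2],np.degrees(np.arcsin(M[2,0])))
c=imaging.camera("scene");cv2.imwrite("pics/s6.png",cv2.resize(c["color"][180:290,370:470,::-1],None,fx=5,fy=5,interpolation=cv2.INTER_CUBIC))
c=imaging.camera("wrist");cv2.imwrite("pics/w6.png",c["color"][:,:,::-1])
P=pose(207,10,.26,-.0) 
print(np.round(plan(p,Rm,*P,15),3))
E
```

```text
12.05 [np.float64(0.4583), np.float64(-0.2277), np.float64(1.6814), np.float64(0.0134), np.float64(0.9316), np.float64(1.5547)] [0.53811154 0.33249038 0.31218184] [-0.45396925  0.2681186  -2.59064979] 0.022505192422579815
[0.49606428 0.31136692 0.18630859] 63.33951507623949
[ 0.063  0.     0.039 -0.002 -0.711 -0.   ]
```

View pics/s6.png

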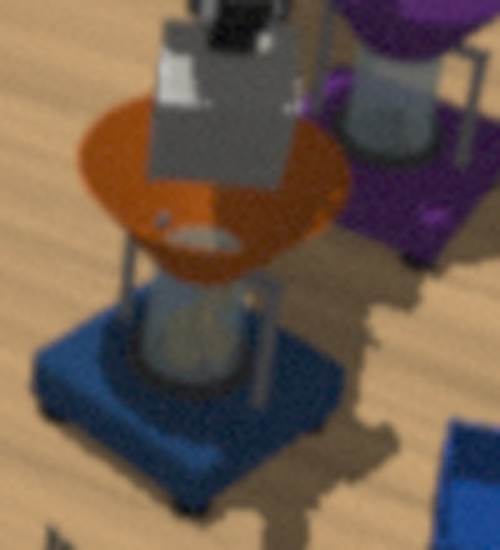

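View pics/w6.png

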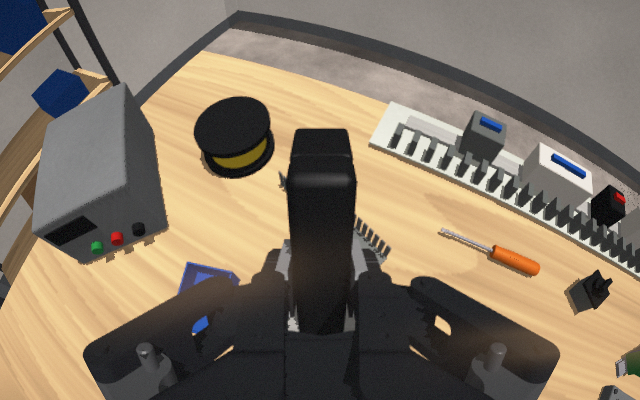

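```bash
python3 - <<'E'
from h import *
p,Rm=cur(); P=pose(207,20,.25,.02); c=np.round(plan(p,Rm,*P,10),3);print(c)
q,Q=sim(p,Rm,[c]*10)
R2=frame(175.1,-20); g=tcp([.560,.0108,.16],R2)
d=np.round(plan(q,Q,g,R2,15),3);print(g,d)
E
```

```text
[ 0.114  0.001  0.055 -0.003 -0.866 -0.001]
[0.5536276  0.01134631 0.14242775] [-0.109  0.384  0.201  0.074 -0.26   0.421]
```

Emit:
carry_out --steps '[0.114, 0, 0.055, 0, -0.866, 0, 1, 0.114, 0, 0.055, 0, -0.866, 0, 1, 0.114, 0, 0.055, 0, -0.866, 0, 1, 0.114, 0, 0.055, 0, -0.866, 0, 1, 0.114, 0, 0.055, 0, -0.866, 0, 1, 0.114, 0, 0.055, 0, -0.866, 0, 1, 0.114, 0, 0.055, 0, -0.866, 0, 1, 0.114, 0, 0.055, 0, -0.866, 0, 1, 0.114, 0, 0.055, 0, -0.866, 0, 1, 0.114, 0, 0.055, 0, -0.866, 0, 1]'

```text
t: 13.4
ee_pos: [0.605, 0.3667, 0.3095]
tool_rot: [0.972, 0.234, -0.0, -0.001]
wrist_force: [0.4, 0.1, -2.2]
grip_width: 0.0225
```

```bash
python3 - <<'E'
from h import *
p,Rm=cur(); print(p)
R2=frame(175.1,-20); g=tcp([.560,.0108,.25],R2)
d=np.round(plan(p,Rm,g,R2,10),3);print(g,d); q,Q=sim(p,Rm,[d]*10)
g=tcp([.560,.0108,.0395],R2); print(g,np.round(plan(q,Q,g,R2,7),3))
E
```

```text
[0.60498136 0.36665021 0.30951484]
[0.5536276  0.01134631 0.23242775] [-0.196  0.57   0.152  0.109 -0.389  0.632]
[0.5536276  0.01134631 0.02192775] [ 0.171  0.     0.47  -0.    -0.     0.001]
```

Emit:
carry_out --steps '[-0.196, 0.57, 0.152, 0.109, -0.389, 0.632, 1, -0.196, 0.57, 0.152, 0.109, -0.389, 0.632, 1, -0.196, 0.57, 0.152, 0.109, -0.389, 0.632, 1, -0.196, 0.57, 0.152, 0.109, -0.389, 0.632, 1, -0.196, 0.57, 0.152, 0.109, -0.389, 0.632, 1, -0.196, 0.57, 0.152, 0.109, -0.389, 0.632, 1, -0.196, 0.57, 0.152, 0.109, -0.389, 0.632, 1, -0.196, 0.57, 0.152, 0.109, -0.389, 0.632, 1, -0.196, 0.57, 0.152, 0.109, -0.389, 0.632, 1, -0.196, 0.57, 0.152, 0.109, -0.389, 0.632, 1]'

```text
t: 14.65
ee_pos: [0.5533, 0.0096, 0.2316]
tool_rot: [0.984, -0.043, -0.172, -0.007]
wrist_force: [-0.1, -0.2, -2.7]
grip_width: 0.0225
```

```bash
python3 - <<'E'
from h import *
p,Rm=cur(); R2=frame(175.1,-20); g=tcp([.560,.0108,.07],R2); print(p,(Rm.inv()*R2).as_rotvec()*57.3,np.round(plan(p,Rm,g,R2,7),3))
t=imaging.camera("top");cv2.imwrite("pics/t7.png",cv2.resize(t["color"][150:250,170:330,::-1],None,fx=5,fy=5,interpolation=cv2.INTER_CUBIC))
c=imaging.camera("scene");cv2.imwrite("pics/s7.png",cv2.resize(c["color"][100:300,220:480,::-1],None,fx=3,fy=3))
E
```

```text
[0.55327717 0.00963937 0.23156225] [-0.02851843 -0.12644908 -0.09096991] [ 0.146 -0.004  0.401 -0.001 -0.004 -0.003]
```

View pics/t7.png

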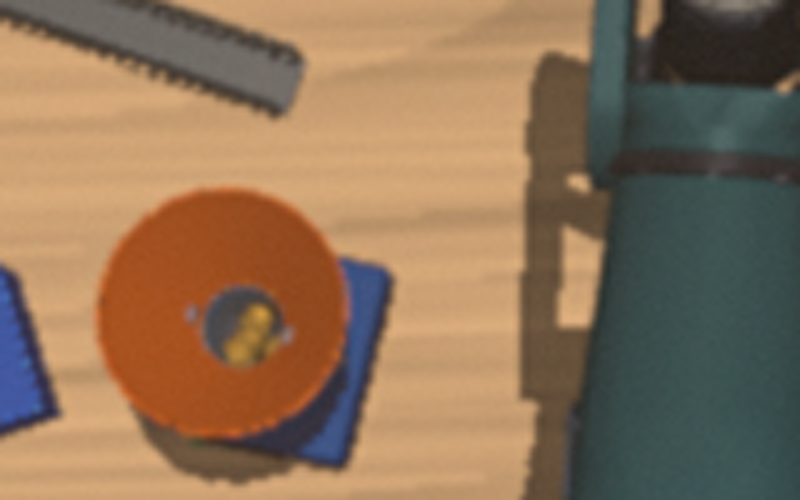

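View pics/s7.png

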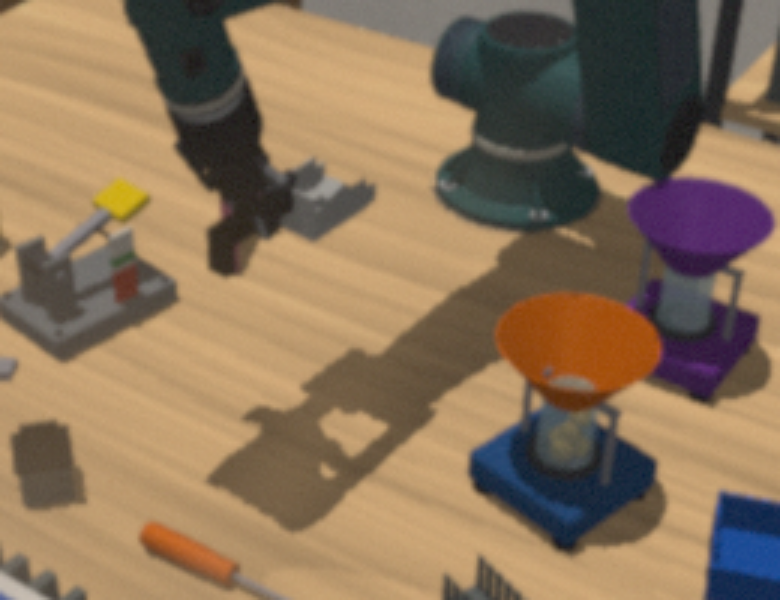

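Emit:
carry_out --steps '[0.171, 0, 0.47, 0, 0, 0, 1, 0.171, 0, 0.47, 0, 0, 0, 1, 0.171, 0, 0.47, 0, 0, 0, 1, 0.171, 0, 0.47, 0, 0, 0, 1, 0.171, 0, 0.47, 0, 0, 0, 1, 0.171, 0, 0.47, 0, 0, 0, 1, 0.051, 0, 0.141, 0, 0, 0, 1, 0.051, 0, 0.141, 0, 0, 0, 1, 0.051, 0, 0.141, 0, 0, 0, 1, 0, 0, 0, 0, 0, 0, 1]'

```text
t: 16.0
ee_pos: [0.5523, 0.011, 0.025]
tool_rot: [0.984, -0.042, -0.173, -0.008]
wrist_force: [-0.5, 0.4, -2.2]
grip_width: 0.0227
```

```bash
python3 - <<'E'
from h import *
o=r.get_obs(); p,Rm=cur(); R2=frame(175.1,-20);print(p,o["wrist_force"],o["ft_torque"],(Rm.inv()*R2).as_rotvec()*57.3)
c=imaging.camera("scene");cv2.imwrite("pics/s8.png",cv2.resize(c["color"][150:250,240:360,::-1],None,fx=6,fy=6,interpolation=cv2.INTER_CUBIC))
E
```

```text
[0.55234038 0.01100393 0.02497381] [-0.47061239  0.37327958 -2.15996014] [-0.03804688 -0.31197547 -0.01304786] [-0.009158   -0.00733412  0.02068185]
```

View pics/s8.png

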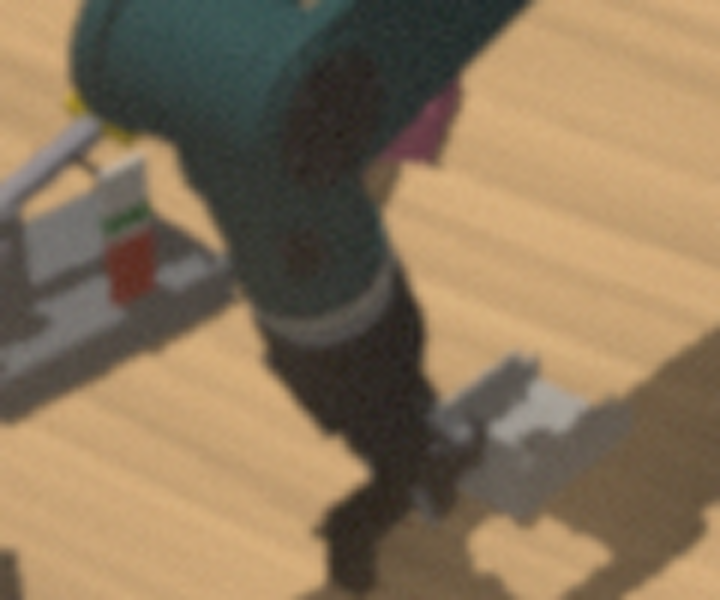

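Emit:
carry_out --steps '[0.006, 0, 0.016, 0, 0, 0, 1, 0, 0, 0, 0, 0, 0, 1, 0.006, 0, 0.016, 0, 0, 0, 1, 0, 0, 0, 0, 0, 0, 1, 0.006, 0, 0.016, 0, 0, 0, 1, 0, 0, 0, 0, 0, 0, 1, 0.003, 0, 0.008, 0, 0, 0, 1, 0, 0, 0, 0, 0, 0, 1, 0, 0, 0, 0, 0, 0, 1, 0, 0, 0, 0, 0, 0, 1]'

```text
t: 17.3
ee_pos: [0.5524, 0.011, 0.0215]
tool_rot: [0.984, -0.042, -0.173, -0.008]
wrist_force: [-0.8, -0.1, -1.8]
grip_width: 0.0226
```

Emit:
carry_out --steps '[0.004, 0, 0.01, 0, 0, 0, 1, 0, 0, 0, 0, 0, 0, 1, 0.004, 0, 0.01, 0, 0, 0, 1, 0, 0, 0, 0, 0, 0, 1, 0, 0, 0, 0, 0, 0, 0.5, 0, 0, 0, 0, 0, 0, 0, 0, 0, 0, 0, 0, 0, 0, 0, 0, 0, 0, 0, 0, 0, 0, 0, 0, 0, 0, 0, 0, 0, 0, 0, 0, 0, 0, 0]'

```text
t: 18.55
ee_pos: [0.5524, 0.011, 0.0202]
tool_rot: [0.984, -0.042, -0.173, -0.008]
wrist_force: [0.1, -0.5, 1.0]
grip_width: 0.0857
```

```bash
python3 - <<'E'
from h import *
o=r.get_obs(); p,Rm=cur();print(o["t"],p,o["wrist_force"],o["grip_width"])
c=imaging.camera("wrist");cv2.imwrite("pics/w9.png",c["color"][:,:,::-1])
E
```

```text
18.55 [0.55240083 0.01097633 0.02016562] [ 0.12573196 -0.50774752  0.97246279] 0.08573724975310844
```

View pics/w9.png

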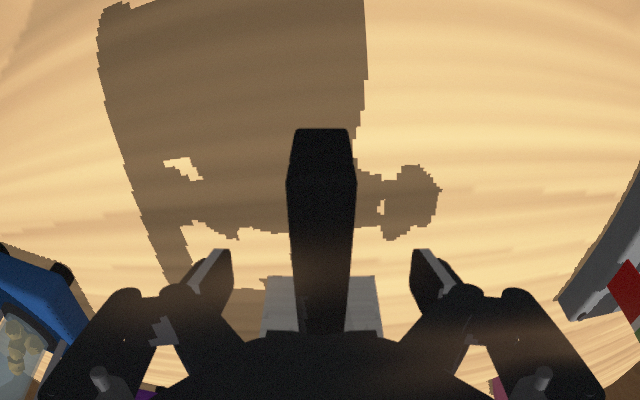

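The scoop stands free on its foot and pan. I retreat and move above the pad with the fingers shut.

```bash
python3 - <<'E'
from h import *
p,Rm=cur(); q,Q=sim(p,Rm,[[-.171,0,-.47,0,0,0]]*7); print(q)
R2=frame(170,0); print(np.round(plan(q,Q,[.448,-.263,.20],R2,10),3))
E
```

```text
[0.55237504 0.01092547 0.23021523]
[-0.104  0.475  0.073  0.018  0.4    0.101]
```

Emit:
carry_out --steps '[-0.171, 0, -0.47, 0, 0, 0, 0, -0.171, 0, -0.47, 0, 0, 0, 0, -0.171, 0, -0.47, 0, 0, 0, 0, -0.171, 0, -0.47, 0, 0, 0, 0, -0.171, 0, -0.47, 0, 0, 0, 0, -0.171, 0, -0.47, 0, 0, 0, 0, -0.171, 0, -0.47, 0, 0, 0, 0, 0, 0, 0, 0, 0, 0, 1, 0, 0, 0, 0, 0, 0, 1, 0, 0, 0, 0, 0, 0, 1]' --newtons 60

```text
t: 19.85
ee_pos: [0.5517, 0.011, 0.2283]
tool_rot: [0.984, -0.042, -0.175, -0.008]
wrist_force: [-0.4, 0.5, -0.0]
grip_width: 0.0323
```

Emit:
carry_out --steps '[-0.104, 0.475, 0.073, 0.018, 0.4, 0.1, 1, -0.104, 0.475, 0.073, 0.018, 0.4, 0.1, 1, -0.104, 0.475, 0.073, 0.018, 0.4, 0.1, 1, -0.104, 0.475, 0.073, 0.018, 0.4, 0.1, 1, -0.104, 0.475, 0.073, 0.018, 0.4, 0.1, 1, -0.104, 0.475, 0.073, 0.018, 0.4, 0.1, 1, -0.104, 0.475, 0.073, 0.018, 0.4, 0.1, 1, -0.104, 0.475, 0.073, 0.018, 0.4, 0.1, 1, -0.104, 0.475, 0.073, 0.018, 0.4, 0.1, 1, -0.104, 0.475, 0.073, 0.018, 0.4, 0.1, 1]'

```text
t: 21.1
ee_pos: [0.4472, -0.2637, 0.1983]
tool_rot: [0.996, -0.087, -0.0, -0.001]
wrist_force: [0.5, -0.8, 0.5]
grip_width: 0.0
```

```bash
python3 - <<'E'
from h import *
o=r.get_obs(); p,Rm=cur();print(o["t"],p,Rm.as_matrix().round(3),o["wrist_force"],o["grip_width"])
print(np.round(plan(p,Rm,[.4485,-.2635,.14],frame(170,0),3),3))
c=imaging.camera("wrist");cv2.imwrite("pics/w10.png",c["color"][:,:,::-1])
c=imaging.camera("top");cv2.imwrite("pics/t10.png",cv2.resize(c["color"][150:250,170:330,::-1],None,fx=5,fy=5,interpolation=cv2.INTER_CUBIC))
c=imaging.camera("scene");cv2.imwrite("pics/s10.png",cv2.resize(c["color"][80:280,200:440,::-1],None,fx=3,fy=3))
E
```

```text
21.1 [ 0.44719758 -0.26370966  0.1983346 ] [[ 0.985 -0.173 -0.   ]
 [-0.173 -0.985  0.002]
 [-0.001 -0.002 -1.   ]] [ 0.47371251 -0.79285965  0.51759014] 2.8611117385029696e-05
[ 0.007 -0.002  0.324 -0.006  0.003  0.003]
```

View pics/w10.png

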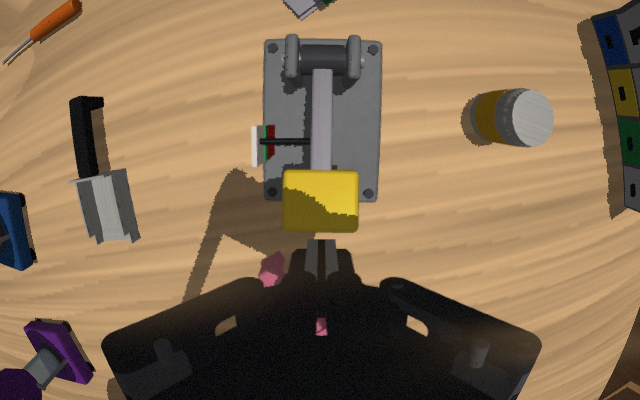

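View pics/t10.png

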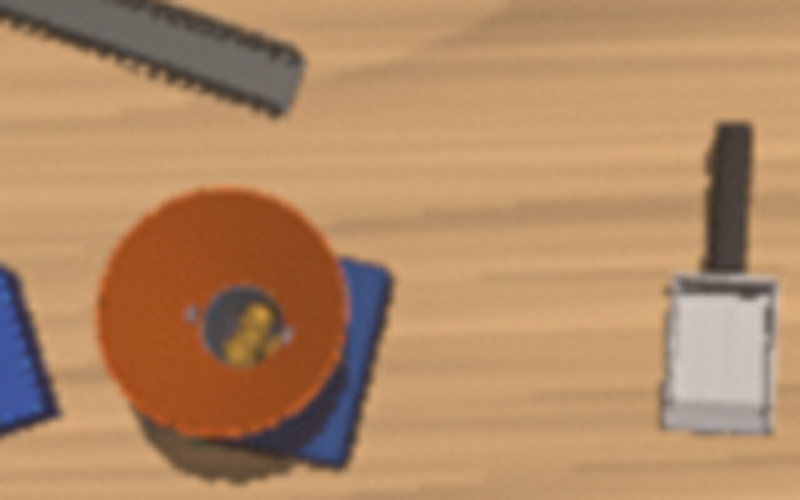

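View pics/s10.png

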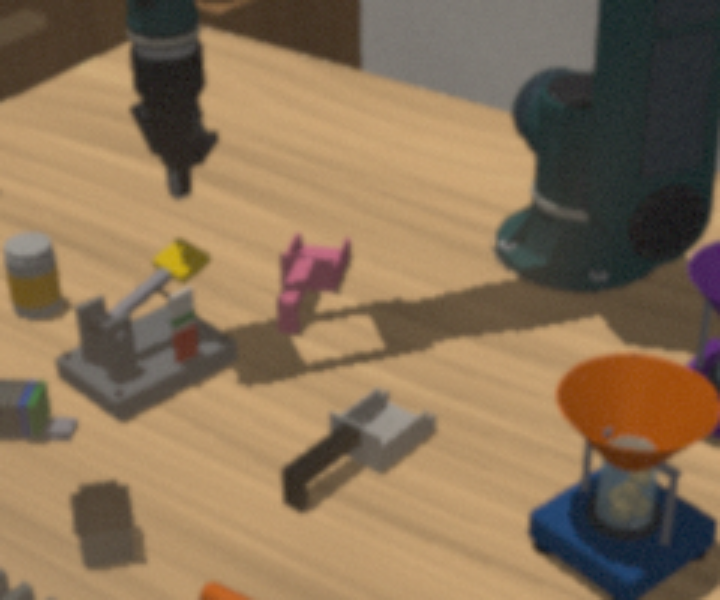

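The scoop stands empty, no nuts are lying about, and the shut fingers (column 320) line up with the pad. Now I press down slowly.

Emit:
carry_out --steps '[0.007, 0, 0.324, 0, 0, 0, 1, 0.007, 0, 0.324, 0, 0, 0, 1, 0.007, 0, 0.324, 0, 0, 0, 1, 0, 0, 0.083, 0, 0, 0, 1, 0, 0, 0.083, 0, 0, 0, 1, 0, 0, 0.083, 0, 0, 0, 1, 0, 0, 0.083, 0, 0, 0, 1, 0, 0, 0.083, 0, 0, 0, 1, 0, 0, 0.083, 0, 0, 0, 1, 0, 0, 0.083, 0, 0, 0, 1]'

```text
t: 22.5
ee_pos: [0.4489, -0.2638, 0.1074]
tool_rot: [0.996, -0.087, -0.0, 0.0]
wrist_force: [-4.3, 0.3, 7.0]
grip_width: -0.0001
```

Emit:
carry_out --steps '[0, 0, 0.05, 0, 0, 0, 1, 0, 0, 0.05, 0, 0, 0, 1, 0, 0, 0.033, 0, 0, 0, 1, 0, 0, 0, 0, 0, 0, 1, 0, 0, 0, 0, 0, 0, 1, 0, 0, 0, 0, 0, 0, 1, 0, 0, 0, 0, 0, 0, 1, 0, 0, 0, 0, 0, 0, 1, 0, 0, 0, 0, 0, 0, 1, 0, 0, 0, 0, 0, 0, 1]'

```text
t: 23.75
ee_pos: [0.4485, -0.2637, 0.0996]
tool_rot: [0.996, -0.087, -0.001, 0.0]
wrist_force: [-4.3, 1.5, 6.6]
grip_width: 0.0002
```

```bash
python3 - <<'E'
from h import *
o=r.get_obs(); print(o["t"],o["ee_pos"],o["wrist_force"],o["grip_width"])
c=imaging.camera("scene");cv2.imwrite("pics/s11.png",cv2.resize(c["color"][140:220,210:310,::-1],None,fx=7,fy=7,interpolation=cv2.INTER_CUBIC))
c=imaging.camera("wrist");cv2.imwrite("pics/w11.png",c["color"][:,:,::-1])
E
```

```text
23.75 [ 0.44851138 -0.26374708  0.09956729] [-4.2511652   1.49999727  6.64899074] 0.00017906612944856254
```

View pics/s11.png

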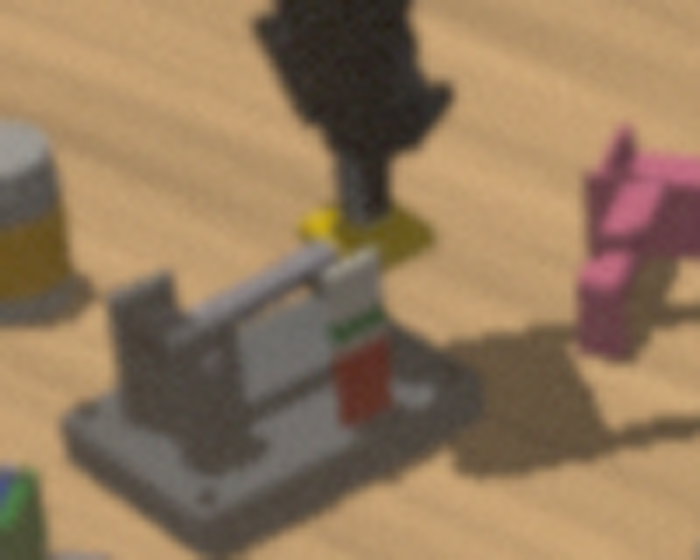

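View pics/w11.png

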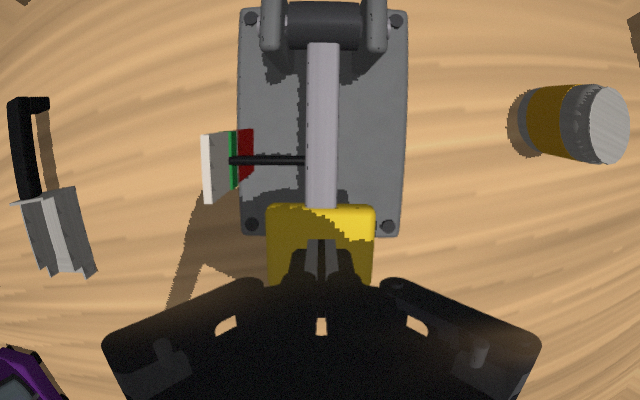

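The lever is almost level (tip at 0.0996; level is 0.093), with the pointer near the white/green edge. I press another 6 mm in small steps.

Emit:
carry_out --steps '[0, 0, 0.025, 0, 0, 0, 1, 0, 0, 0.025, 0, 0, 0, 1, 0, 0, 0.025, 0, 0, 0, 1, 0, 0, 0.025, 0, 0, 0, 1, 0, 0, 0, 0, 0, 0, 1, 0, 0, 0, 0, 0, 0, 1, 0, 0, 0, 0, 0, 0, 1, 0, 0, 0, 0, 0, 0, 1, 0, 0, 0, 0, 0, 0, 1, 0, 0, 0, 0, 0, 0, 1]'

```text
t: 25.1
ee_pos: [0.448, -0.2637, 0.0935]
tool_rot: [0.996, -0.087, -0.001, 0.0]
wrist_force: [-6.6, 2.3, 8.0]
grip_width: -0.0001
```

```bash
python3 - <<'E'
from h import *
o=r.get_obs(); print(o["t"],o["ee_pos"],o["wrist_force"],o["grip_width"])
s=imaging.camera("scene");cv2.imwrite("pics/s12.png",cv2.resize(s["color"][150:220,220:300,::-1],None,fx=8,fy=8,interpolation=cv2.INTER_CUBIC))
c=imaging.camera("wrist");cv2.imwrite("pics/w12.png",cv2.resize(c["color"][90:290,150:450,::-1],None,fx=2.6,fy=2.6,interpolation=cv2.INTER_CUBIC))
E
```

```text
25.1 [ 0.44801737 -0.26367149  0.09351229] [-6.56663743  2.25695765  7.99463009] -0.00012086125380299402
```

View pics/s12.png

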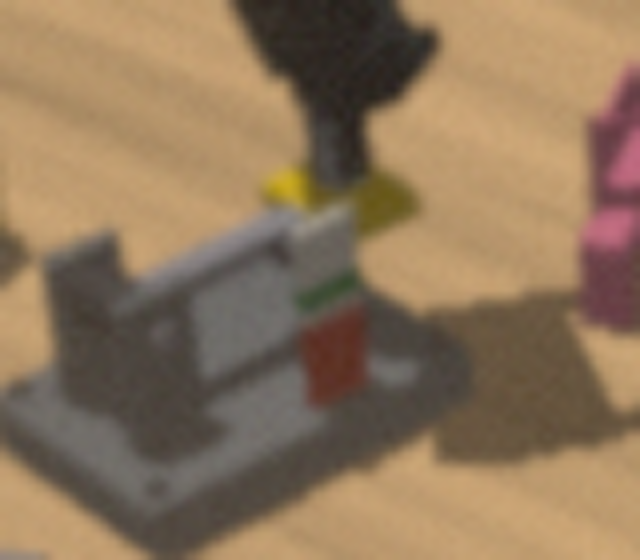

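View pics/w12.png

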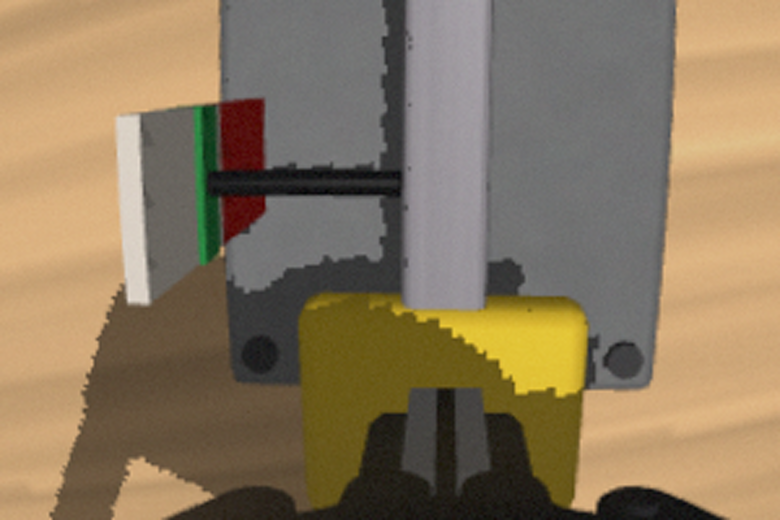

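```bash
python3 - <<'E'
from h import *
c=imaging.camera("wrist");K=c["K"];hsv=cv2.cvtColor(c["color"],cv2.COLOR_RGB2HSV)
m=cv2.inRange(hsv,(22,150,60),(33,255,255)); m[:190]=0;m[300:]=0;m[:,:240]=0;m[:,400:]=0
for v in range(200,235,3):
    u=np.where(m[v])[0]
    if len(u)<50: print(v,len(u)); continue
    def ry(u,v):
        a=np.array([u-K[0,2],v-K[1,2]]); rr=np.hypot(*a); th=rr/K[0,0]; d=np.array([a[0]/rr*np.sin(th),-a[1]/rr*np.sin(th),-np.cos(th)]); return R.from_quat(c["attitude"]).apply(d)
    d0,d1=ry(u.min()-.5,v),ry(u.max()+.5,v)
    # both at same z: find z with width .056
    o=np.array(c["origin"]); w=np.linalg.norm(d0/d0[2]-d1/d1[2]); h=.056/w; z=o[2]-h
    mid=o+(d0/d0[2]+d1/d1[2])/2*(-h); print(v,u.min(),u.max(),"z",round(z,4),np.round(mid,3))
E
```

```text
200 0
203 32
206 268 370 z 0.0751 [ 0.469 -0.267  0.075]
209 266 373 z 0.0831 [ 0.47  -0.268  0.083]
212 265 374 z 0.0863 [ 0.469 -0.268  0.086]
215 265 375 z 0.0881 [ 0.468 -0.268  0.088]
218 265 375 z 0.0886 [ 0.467 -0.267  0.089]
221 265 375 z 0.089 [ 0.465 -0.267  0.089]
224 265 375 z 0.0895 [ 0.464 -0.267  0.089]
227 265 375 z 0.0899 [ 0.463 -0.267  0.09 ]
230 266 375 z 0.0891 [ 0.461 -0.267  0.089]
233 266 374 z 0.0882 [ 0.459 -0.266  0.088]
```

```bash
python3 - <<'E'
from h import *
c=imaging.camera("top");cv2.imwrite("pics/t13.png",c["color"][:,:,::-1])
o=r.get_obs(); print(o["t"],o["ee_pos"],o["wrist_force"])
E
```

```text
25.3 [ 0.4480094  -0.26364961  0.09349046] [-5.91259975  1.11745891  7.35018337]
```

View pics/t13.png

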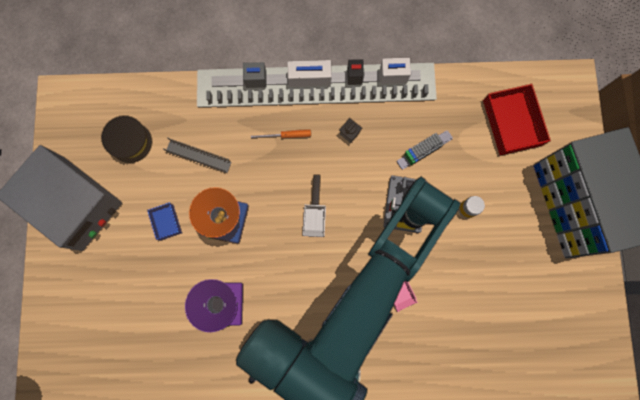

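The bystanders are where they were, the scoop stands empty at (314,205), and there are no stray nuts. I'm handing in while still holding the lever.

```bash
python3 - <<'E'
from workcell import r
r.close_job(); o=r.get_obs(); print(o["t"],o["ee_pos"],o["wrist_force"])
E
```

```text
the job is handed in; nothing more can be done
the job is handed in; nothing more can be done
```

I poured the nuts through the orange funnel into the barrel and stood the empty scoop back where it came from. Then I pressed the lever level with shut fingers and handed in at about 25 s, still holding it.

- **Nuts:** brass shows in the barrel. The pan and funnel are clear, and I saw no nuts on the bench. I couldn't count all five, because some hide behind others. The load on the wrist fell by about 1 N, which fits the weight of five nuts.
- **Lever:**
  - The tip was at z = 0.0935 m (level is 0.093), pressing down with 7.4–8.0 N (about 8 N expected at level).
  - The wrist view puts the pointer at the green band.
  - A rougher check of the pad height from the wrist camera gave about 0.089 m, a few mm low. That is still well inside the green and clear of the red.
  - A sideways push of about 6 N also remained on the pad.
- **Bystanders:** in the last top view the ones I could see, and the purple look-alike, were where they started. The arm covered most of the pink scoop.

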